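# Back the sample carousel off its ratchet

### The arm

A 6-joint arm with a two-finger parallel gripper is mounted at the origin on a cart in front of the work surface, level with it; the furniture and walls round the work are solid. World frame = base frame: x ahead of the robot, y to its left, z up, the work surface at z = 0. Lengths are in m, angles in degrees, forces in N, time in s.
With the tool pointing down it reaches from about 0.375 to 0.975 m from the base axis. Payload 3.8 kg.
Tool frame: the origin (TCP) lies midway between the tips of the shut fingers; the grasp point (between the pads) lies 19 mm behind it (manip.tcp_to_grasp is the distance from the TCP to the grasp point, in m); z points along the fingers, y is the line along which they close (so a half turn about z gives the same grasp; the last joint's range is limited). The gripper opens to 85 mm and grips with 20 to 120 N. Pads are 22 mm wide; open, the fingers measure 114 mm over their backs; the gripper's body (76 mm by 85 mm) begins 54 mm behind the grasp point. The pads swing forward as they close: fully open they stand 13 mm farther back than shut.
Start: joints at [66.813, 15.12, 91.902, -0, 72.978, -2.114], TCP at [0.243, 0.63, 0.231] pointing down, gripper open.
Joint ranges: [-150.88, 150.88], [-54.13, 125.18], [17.81, 147.31], [-75.09, 255.09], [0, 152.58], [-146.25, 146.25]. Speed limits (degrees/s): [147.25, 147.25, 180, 180, 180, 180].

### API

Orientations are given as a 3x3 rotation matrix whose columns are the frame's x, y, z axes.
In Python, from plant import get_obs, eyes, order, manip gives the robot as it stands.
- The arm moves only by the shell command python3 -m handwheel 'ROWS' [OPENING]. ROWS is text: rows parted by semicolons, each of 4 numbers parted by spaces: the shift along the tool's x, y, z in m, then the turn about the tool's z in rad. In form: tx ty tz twist; .... A call has 1 to 12 rows; each row shifts and turns the commanded pose from where the row before left it, along the tool's axes as they then stand; what a row does not reach is not made up. A row lasts 1/12 s, in which the tool goes at most 41.7 mm and 7.16 degrees, less where a joint would pass 70% of its speed; a pose out of reach is approached as far as the arm can. A call is refused whole if a number of a shift passes 0.0417 or a number of a turn 0.125, either way. A call with a gripper value outside its range is refused whole. OPENING is the opening, from 0 (shut) to 1 (fully open), set as the call begins (- or left out, the last holds). The fingers move at their own pace and stop on an object; the grip force is fixed at half the most. Time passes only in rows, so rows that do not move let the fingers close. It gives the time, the measured TCP pose, the force, the opening and the grip force at its end, in the units of the state.
- get_obs(): the state, without advancing time (a new reading comes with each control period).
- eyes.capture(name): name is "scene" or "top" or "wrist"; returns the picture (400x640x3 uint8, blue, green, red); there is no depth.
- eyes.camera_model(name): a dict with "vertical_fov" (degrees; the focal length in pixels is half the picture's height over the tangent of half this angle, whatever the lens; pixels are square), "cx", "cy" (the principal point, pixels), "eye" and "rotation" of the camera in the world; the wrist camera has in their place "hand_eye" (4x4, takes a point from camera to tool coordinates, whose origin is the TCP and whose axes are the flange's). Camera axes: x right, y up, looking along -z (the intrinsics and any distortion apply to the point x, -y, -z); pixel columns grow to the right and rows downward; lengths in m; the calibration is good to about 2 mm. The wrist camera is an equidistant fisheye: a pixel r from the principal point sees the ray r / f radians off the axis. A picture is of the moment at which its call begins: read the wrist's pose just before it. camera_model takes no time and is no camera call.
- order.sign_off(): hands the job in; it is judged then, once.
The state is a dict: "t": time; "q": joint angles; "joint_velocities": joint speeds; "tau": joint torques, N m; "tcp_pos": TCP position; "ee_rot": TCP orientation; "wrist_force": force on the tool from outside, world axes, zero at the start; "moment": the same for the moment, N m; "gripper_width": finger opening in m; "grasp_force": force on a finger pad.
Only numpy, scipy, OpenCV 4.12 (cv2) and the standard library are available. Lean on these libraries where they do the work, as an engineer would, in place of code of your own. Each camera call takes 0.05 s, during which the arm holds its last target. There are 200 camera calls.

### The job

The sample carousel was indexed too far. Lift the red ratchet pawl well clear of the teeth first and leave it up, then turn the carousel backward (clockwise seen from above; the black knob is there for this) until the small copper-coloured sample, still in its pocket, stands right in front of the yellow pointer, and let go.

Things in the scene. Friction and masses are not known exactly. Their poses are not given: they have to be found in the camera images.
- carousel: Fixed round grey base, 232 mm wide; origin on the table on the wheel's vertical axis, z up, level. The aluminium wheel on it (188 mm wide, top 28 mm up) has 24 saw teeth 10 mm high round its top edge and five loose samples in shallow pockets, tops up to 61 mm up. Pawl down, the teeth block clockwise turning; pawl up, it turns with about 2 N at the knob, stays where left and has 1.6 rad of backward travel.
- pawl (a joint): Lift angle (rad) of the red pawl, a bar 12 mm wide along the base's y: 0 = nose in the teeth, grows as the nose end is lifted, clear from 0.15, stop at 1.2. Pivot at (0, -170, 45) mm in the base's frame, axis along the base's x, between two ears (35 mm wide overall, tops 56 mm up). Stiff: about 2 N at the tab, and it stays where it is left.
- pawl_tab (a point): Centre of the top of the upright red grip tab on the pawl: 12 mm thick along the base's x, 18 mm along its y, free for fingers from 51 to 83 mm above the table. With the pawl down this point is at (0, -118, 83) mm in the base's frame; lifting swings it up and outward (base -y) about the pivot.
- knob (a point): Centre of the top of the upright round black knob that turns the wheel: 16 mm diameter, 58 mm tall, yellow band near its top, top 86 mm above the table, 56 mm from the wheel's axis. Moves with the wheel.
- copper_sample (a point): Centre of the top of the small copper-coloured (pinkish) cylinder, 30 mm wide, 22 mm high, lying loose in its shallow pocket on the wheel (2 mm play), 53 mm from the axis, 60 degrees clockwise of the knob, top 50 mm above the table. Rides with the wheel.
- pointer_mark (a point): Spot in front of the yellow pointer where the centre of the copper-coloured sample belongs: 53 mm from the axis towards the pointer, 50 mm up. The pointer is a yellow block clipped to the base outside the wheel, its finger pointing inward over the teeth, top 64 mm up; it stands 29 to 57 degrees clockwise of the sample at the start.
Things that resemble listed ones, but are neither listed nor needed, are in the scene too. Leave any green look-alike of the part that bears copper_sample alone.

How it is judged (in metres and radians):
On the way, in this order (a step that is already met when the one before it is completed fails the run):
1. the pawl is lifted clear of the teeth before the wheel is turned (value of joint pawl above 0.22 rad and distance of knob from where it was at the start of the episode below 0.012 m), for 0.2 s.
2. the wheel is turned back until the copper-coloured sample stands at the pointer (horizontal distance between copper_sample and pointer_mark below 0.014 m and value of joint pawl above 0.22 rad and horizontal distance between copper_sample and knob below 0.066 m), for 0.2 s.
At the end, for the whole second after the job is handed in: The pawl is left lifted by more than 0.22 rad; the copper-coloured sample still stands in its pocket beside the knob (within 66 mm of it, top below 56 mm), and its centre stays within 14 mm of the pointer mark (about 15 degrees of wheel) (all of step 2 and height (world z) of copper_sample below 0.056 m); the robot touches nothing.
It fails at once if the wheel is forced round with the pawl still in the teeth (value of joint pawl below 0.12 rad and distance of knob from where it was at the start of the episode above 0.014 m).
It also fails if it takes over 35 s, if anything falls off the work surface, if the arm or the gripper's body presses on something with over 40 N, if the wrist force passes 120 N, or if a joint passes its speed limit or range.

## Working session

There is one attempt and no reset: what is moved stays moved. The work goes in short steps, Python scripts to look and compute and a shell command to move; the robot and the scene stay as the last step left them, time stands still between calls to the robot, and variables do not carry over. Pictures are saved under pics/ and viewed, at most 10 in all, crops included, and the job is handed in when it is done.

```bash
mkdir -p pics; ls; python3 - <<'E'
from plant import get_obs, eyes, order, manip
import cv2,numpy as np
for n in("top","scene"):
    cv2.imwrite(f"pics/{n}0.png",eyes.capture(n)); print(n,eyes.camera_model(n))
print(get_obs()); print(eyes.camera_model("wrist"))
E
```

```text
pics
top {'vertical_fov': 46.00721672090272, 'cx': 313.1228280670875, 'cy': 203.11165809453632, 'eye': array([0.46114205, 0.05453102, 1.00791622]), 'rotation': array([[ 0.02412202,  0.99295394, -0.11601982],
       [-0.99964656,  0.02525479,  0.00830333],
       [ 0.01117488,  0.11577852,  0.99321219]])}
scene {'vertical_fov': 44.19612897340521, 'cx': 322.1560722475154, 'cy': 208.89476822475424, 'eye': array([ 0.95540161, -0.04395814,  0.81328661]), 'rotation': array([[ 2.73631436e-01, -8.35855661e-01,  4.75889853e-01],
       [ 9.61834600e-01,  2.37895337e-01, -1.35203593e-01],
       [-2.01288232e-04,  4.94723279e-01,  8.69050537e-01]])}
{'t': 0.1, 'q': array([ 6.68127792e+01,  1.51661804e+01,  9.19743643e+01,  1.36187161e-03,
        7.29758007e+01, -2.11255212e+00]), 'joint_velocities': array([-0.04123194, -0.11848323, -0.11817005, -0.02460446, -0.06044537,
        0.05004893]), 'tau': array([ 1.00581296e-04, -5.16706789e+01, -3.68592489e+01, -1.25093425e-04,
        6.30053037e-03,  7.51759785e-06]), 'tcp_pos': array([0.24243652, 0.62925567, 0.23006195]), 'ee_rot': array([[-9.33110053e-01,  3.59589983e-01, -8.20417224e-04],
       [ 3.59590906e-01,  9.33108209e-01, -1.85763369e-03],
       [ 9.75515805e-05, -2.02839124e-03, -9.99997938e-01]]), 'wrist_force': array([-0.10698718,  0.06945571, -0.00011567]), 'moment': array([ 0.03756958, -0.01036907,  0.00697389]), 'grasp_force': 0.0, 'gripper_width': 0.08518930812809752}
{'vertical_fov': 65.70646984690485, 'cx': 317.461326979294, 'cy': 198.7729144015047, 'hand_eye': array([[ 2.45804067e-05,  9.52411132e-01,  3.04816395e-01,
         7.76562386e-02],
       [ 9.99999908e-01, -1.54115163e-04,  4.00899016e-04,
        -1.13447089e-03],
       [ 4.28797514e-04,  3.04816357e-01, -9.52411048e-01,
        -1.42233859e-01],
       [ 0.00000000e+00,  0.00000000e+00,  0.00000000e+00,
         1.00000000e+00]])}
```

View pics/top0.png

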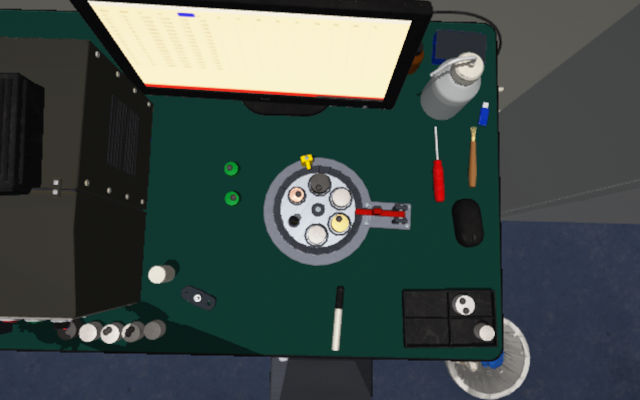

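View pics/scene0.png

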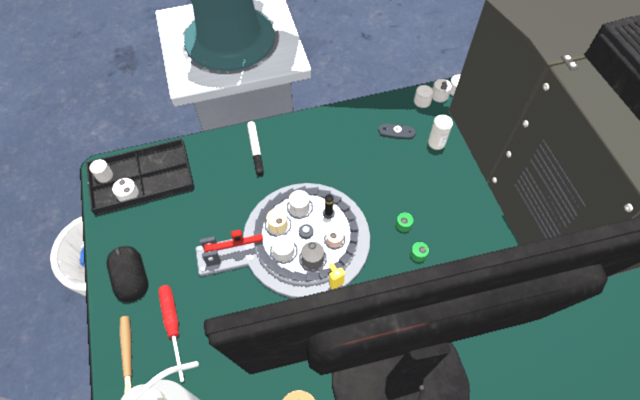

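The top view shows the carousel at about (318,210), the pawl to its right (355–405, 212), the yellow pointer at (307,161) and the black knob at (293,221). The copper sample looks like (297,195), next to tan (340,222), dark grey (319,183) and whites. The scene view agrees. I'll measure these and enlarge a crop to confirm.

```bash
cat > h.py <<'E'
from plant import get_obs, eyes, order, manip
import cv2,numpy as np
def ray(n,u,v):
    m=eyes.camera_model(n); f=200/np.tan(np.radians(m["vertical_fov"]/2))
    x,y=(u-m["cx"])/f,(v-m["cy"])/f
    if n=="wrist":
        r=np.hypot(x,y); s=np.sin(r)/max(r,1e-9)
        d=np.array([x*s,-y*s,-np.cos(r)]); o=get_obs(); H=m["hand_eye"]; R=o["ee_rot"]
        return o["tcp_pos"]+R@H[:3,3], R@H[:3,:3]@d
    return m["eye"], m["rotation"]@np.array([x,-y,-1])
def cast(n,u,v,z):
    e,d=ray(n,u,v); return e+d*(z-e[2])/d[2]
def two(a,b):
    (e,d),(g,h)=ray(*a),ray(*b); s,t=np.linalg.lstsq(np.c_[d,-h],g-e,rcond=None)[0]
    p,q=e+s*d,g+t*h; return (p+q)/2,np.linalg.norm(p-q)
E
python3 - <<'E'
from h import *
np.set_printoptions(precision=4,suppress=True)
im=cv2.imread("pics/top0.png"); sc=cv2.imread("pics/scene0.png")
a=cv2.resize(im[145:275,255:425],None,fx=4,fy=4,interpolation=2)[:,:680]
cv2.imwrite("pics/crop.png",a)
cv2.imwrite("pics/wr0.png",eyes.capture("wrist"))
for n,u,v,z in [("top",318,210,.03),("top",293,221,.086),("top",297,195,.05),("top",307,161,.064),("top",404,214,.056),("top",150,100,0),("top",140,318,0)]: print(u,v,cast(n,u,v,z))
print("knob",two(("top",293,219),("scene",329,197)))
print("box corner top?",two(("top",88,40),("scene",484,2)))
E
```

```text
318 210 [0.5612 0.0358 0.03  ]
293 221 [0.5325 0.0854 0.086 ]
297 195 [0.5889 0.08   0.05  ]
307 161 [0.6575 0.0612 0.064 ]
404 214 [ 0.5548 -0.1387  0.056 ]
150 100 [0.7982 0.4107 0.    ]
140 318 [0.3285 0.4014 0.    ]
knob (array([0.5368, 0.0864, 0.0846]), np.float64(0.0016805529627071845))
box corner top? (array([0.6525, 0.2281, 0.5575]), np.float64(0.09318210712597495))
```

View pics/crop.png

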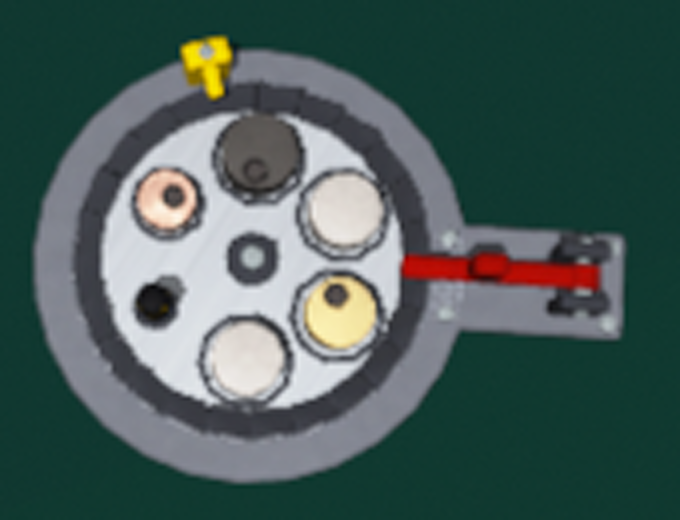

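View pics/wr0.png

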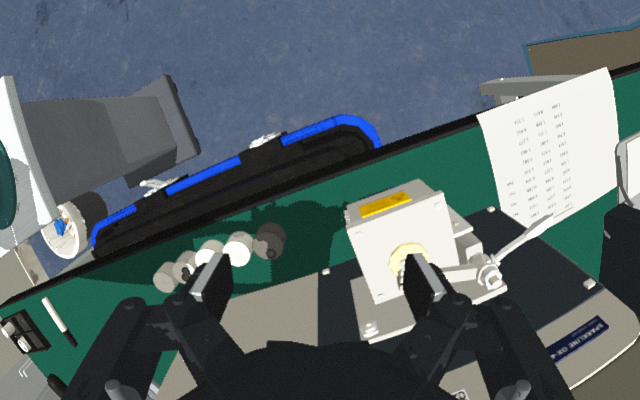

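The crop confirms it. Copper is the small pinkish cylinder at crop (167,197), 60° clockwise of the knob (155,305); the tan one at (340,312) is larger and sits elsewhere. The wrist view shows a machine beside the gripper, so I'll go up and back along -y before heading for the carousel.

```bash
cat >> h.py <<'E'
def go(x,y,z,yaw=None):
    "print remaining shift in tool axes, and twist to put tool y at world yaw (deg)"
    o=get_obs(); R=o["ee_rot"]; d=R.T@(np.array([x,y,z])-o["tcp_pos"])
    c=np.degrees(np.arctan2(R[1,1],R[0,1])); tw=0 if yaw is None else np.radians((c-yaw+90)%180-90)
    print("shift",d.round(4),"yaw",c.round(2),"twist",round(tw,3),"t",round(o["t"],2),"tcp",o["tcp_pos"].round(4),"w",round(o["gripper_width"],4),"F",o["wrist_force"].round(1))
E
python3 -m handwheel '0 0 -.0225 0;0 0 -.0225 0;0 0 -.0225 0;0 0 -.0225 0;-.002 -.034 0 0;-.002 -.034 0 0;-.002 -.034 0 0;-.002 -.034 0 0;-.0173 -.031 0 0;-.0173 -.031 0 0;-.0173 -.031 0 0;-.0173 -.031 0 0' 1
python3 -c "from h import *; go(.40,.10,.32,0)"
```

```text
t: 1.15
tcp_pos: [0.2208, 0.3577, 0.3208]
ee_rot: [[-0.933, 0.359, -0.0], [0.359, 0.933, -0.0], [-0.0, -0.0, -1.0]]
wrist_force: [1.5, 0.2, -0.0]
gripper_width: 0.0851
grasp_force: 0.0
shift [-0.2597 -0.1763  0.0009] yaw 68.98 twist 1.204 t 1.15 tcp [0.2208 0.3577 0.3208] w 0.0851 F [ 1.5  0.2 -0. ]
```

```bash
python3 -m handwheel '-.026 -.0176 0 0;-.026 -.0176 0 0;-.026 -.0176 0 0;-.026 -.0176 0 0;-.026 -.0176 0 0;-.026 -.0176 0 0;-.026 -.0176 0 0;-.026 -.0176 0 0;-.026 -.0176 0 0;-.026 -.0176 0 0;0 0 0 .12;0 0 0 .12' >/dev/null
python3 -m handwheel '0 0 0 .12;0 0 0 .12;0 0 0 .12;0 0 0 .12;0 0 0 .12;0 0 0 .12;0 0 0 .12;0 0 0 .12;0 0 0 0'>/dev/null
python3 -c "from h import *; go(.557,-.082,.25,-2)"
```

```text
shift [-0.1837  0.1567  0.0709] yaw 0.0 twist 0.035 t 2.9 tcp [0.4003 0.1017 0.321 ] w 0.0855 F [ 0.2 -0.1 -0.3]
```

```bash
python3 -m handwheel '-.0306 .0261 .008 .006;-.0306 .0261 .008 .006;-.0306 .0261 .008 .006;-.0306 .0261 .008 .006;-.0306 .0261 .008 .006;-.0306 .0261 .008 .006;0 0 0 0;0 0 0 0' >/dev/null
python3 - <<'E'
from h import *
go(.557,-.082,.25,-2)
cv2.imwrite("pics/wr1.png",eyes.capture("wrist"))
E
```

```text
shift [0.0032 0.002  0.0213] yaw -1.89 twist 0.002 t 3.57 tcp [ 0.555  -0.0852  0.2713] w 0.0851 F [-0.1  0.5 -0.1]
```

View pics/wr1.png

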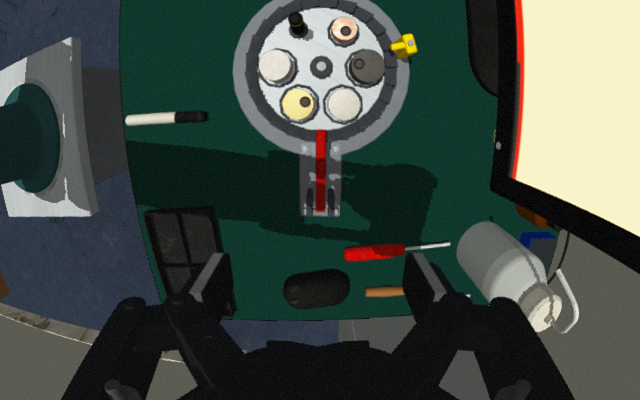

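The wrist view from above shows the pawl running down the image at column ~321 (rows 130–212), with ears at (309,200) and (331,200), and the knob at (296,22). The mouse and the bottle are clear of it.

```bash
python3 - <<'E'
from h import *
np.set_printoptions(precision=4,suppress=True)
def red(im,n,roi):
    b,g,r=[im[...,i].astype(int) for i in range(3)]; m=(r>90)&(r>2.2*g)&(r>2.2*b); k=np.zeros_like(m); k[roi]=1; return m&k
im=cv2.imread("pics/wr1.png"); m=red(im,0,np.s_[120:220,295:345])
for v in range(130,214,6):
    u=np.flatnonzero(m[v]); 
    if len(u): print(v,u.min(),u.max(), cast("wrist",(u.min()+u.max())/2,v,.055)[:2], im[v,321])
# scene + top tab
s=cv2.imread("pics/scene0.png")
c=cv2.resize(s[215:285,190:270],None,fx=5,fy=5,interpolation=2)
t=cv2.resize(cv2.imread("pics/top0.png")[195:235,350:415],None,fx=6,fy=6,interpolation=2)
w=cv2.resize(im[120:225,280:360],None,fx=4,fy=4,interpolation=2)
H=max(c.shape[0],t.shape[0],w.shape[0]); p=lambda x:np.pad(x,((0,H-x.shape[0]),(0,0),(0,0)))
cv2.imwrite("pics/tab.png",np.hstack([p(c),p(w)]))
E
```

```text
130 317 324 [ 0.5591 -0.0387] [ 30  35 145]
136 316 325 [ 0.5589 -0.0457] [  6  15 179]
142 316 325 [ 0.5587 -0.0528] [ 10  16 180]
148 316 325 [ 0.5585 -0.0599] [  0  10 178]
154 316 325 [ 0.5583 -0.067 ] [  5   9 175]
178 316 325 [ 0.5574 -0.096 ] [ 8 17 97]
184 318 324 [ 0.5578 -0.1035] [ 9  6 86]
196 321 321 [ 0.5574 -0.1185] [15 18 91]
208 323 324 [ 0.56   -0.1341] [ 4  3 80]
```

View pics/tab.png

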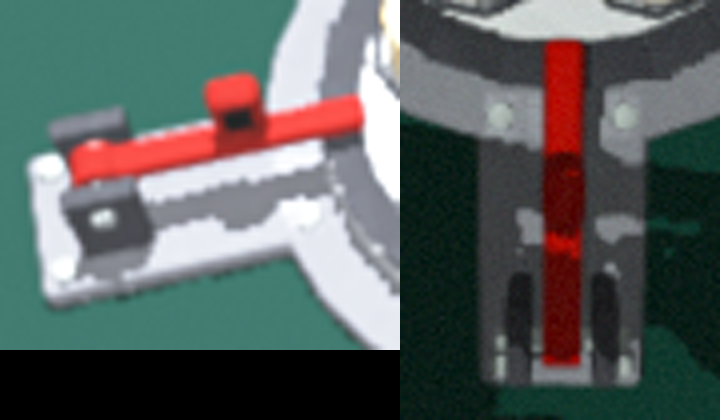

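The tab is clear in the scene crop, with its top near (237,231). In the wrist crop it shows as the darker section of the bar. I'll triangulate its top with the top view (377,210.5).

```bash
python3 - <<'E'
from h import *
print(two(("top",377,210),("scene",237,232)), cast("top",377,210,.083),cast("scene",237,232,.083))
go(.557,-.082,.09,-2)
E
```

```text
(array([ 0.55883327, -0.07918278,  0.08247716]), np.float64(0.0012826482182449542)) [ 0.55869171 -0.0797477   0.083     ] [ 0.55925598 -0.07852517  0.083     ]
shift [0.0019 0.0028 0.1822] yaw -1.85 twist 0.003 t 3.62 tcp [ 0.5546 -0.084   0.2722] w 0.0853 F [0.  0.3 0.6]
```

```bash
python3 -m handwheel '.004 .0035 .025 0;0 0 .025 0;0 0 .025 0;0 0 .025 0;0 0 .025 0;0 0 .025 0;0 0 .025 0;0 0 .015 0;0 0 .01 0;0 0 0 0;0 0 0 0' .5
python3 -c "from h import *; go(.558,-.080,.055,-2)"
```

```text
t: 4.53
tcp_pos: [0.5585, -0.079, 0.0739]
ee_rot: [[0.031, 1.0, 0.0], [1.0, -0.031, 0.0], [0.0, 0.0, -1.0]]
wrist_force: [-0.2, 0.0, -0.6]
gripper_width: 0.0425
grasp_force: 0.0
shift [-0.001  -0.0005  0.0189] yaw -1.79 twist 0.004 t 4.53 tcp [ 0.5585 -0.079   0.0739] w 0.0425 F [-0.2  0.  -0.6]
```

Now down the rest and close.

```bash
python3 -m handwheel '0 0 .01 0;0 0 .008 0;0 0 0 0' >/dev/null
python3 -m handwheel '0 0 0 0;0 0 0 0;0 0 0 0;0 0 0 0;0 0 0 0;0 0 0 0' 0
python3 - <<'E'
from h import *
go(.558,-.080,.055,-2)
o=get_obs()
g=o["tcp_pos"]-[0,0,.019]*np.array([1,1,-1])
print("grasp",g)
# path of the grasp point about pivot, base -y ~ world -y
py,pz=-.134,.045
r=g[1:]-[py,pz]
for a in np.arange(.1,.61,.1):
    c,s=np.cos(a),np.sin(a); print(round(a,1),(np.array([c*r[0]-s*r[1],s*r[0]+c*r[1]])-r).round(4))
E
```

```text
t: 5.28
tcp_pos: [0.558, -0.0799, 0.0557]
ee_rot: [[0.033, 0.999, -0.001], [0.999, -0.033, 0.0], [0.0, -0.001, -1.0]]
wrist_force: [-5.5, 0.3, 5.8]
gripper_width: 0.0107
grasp_force: 59.0
shift [-0.0001  0.      0.0007] yaw -1.91 twist 0.002 t 5.28 tcp [ 0.558  -0.0799  0.0557] w 0.0107 F [-5.5  0.3  5.8]
grasp [ 0.55797905 -0.07985256  0.07465998]
0.1 [-0.0032  0.0053]
0.2 [-0.007   0.0102]
0.3 [-0.0112  0.0147]
0.4 [-0.0158  0.0187]
0.5 [-0.0208  0.0223]
0.6 [-0.0262  0.0254]
```

```bash
python3 -m handwheel '-.0016 0 -.0026 0;-.0016 0 -.0027 0;-.0019 0 -.0024 0;-.0019 0 -.0025 0;-.0021 0 -.0022 0;-.0021 0 -.0023 0;-.0023 0 -.002 0;-.0023 0 -.002 0;-.0025 0 -.0018 0;-.0025 0 -.0018 0;-.0027 0 -.0016 0;-.0027 0 -.0015 0'
python3 -m handwheel '0 0 0 0;0 0 0 0;0 0 0 0'
python3 - <<'E'
from h import *
s=eyes.capture("scene"); cv2.imwrite("pics/s2.png",cv2.resize(s[120:320,160:400],None,fx=3,fy=3,interpolation=2))
E
```

```text
t: 6.28
tcp_pos: [0.5569, -0.1059, 0.0805]
ee_rot: [[0.033, 0.999, -0.002], [0.999, -0.033, 0.001], [0.001, -0.002, -1.0]]
wrist_force: [-1.2, 5.4, -9.2]
gripper_width: 0.0108
grasp_force: 58.4
t: 6.53
tcp_pos: [0.5569, -0.1064, 0.0807]
ee_rot: [[0.033, 0.999, -0.002], [0.999, -0.033, -0.001], [-0.001, -0.002, -1.0]]
wrist_force: [-4.1, 1.7, -6.3]
gripper_width: 0.0106
grasp_force: 58.9
```

View pics/s2.png

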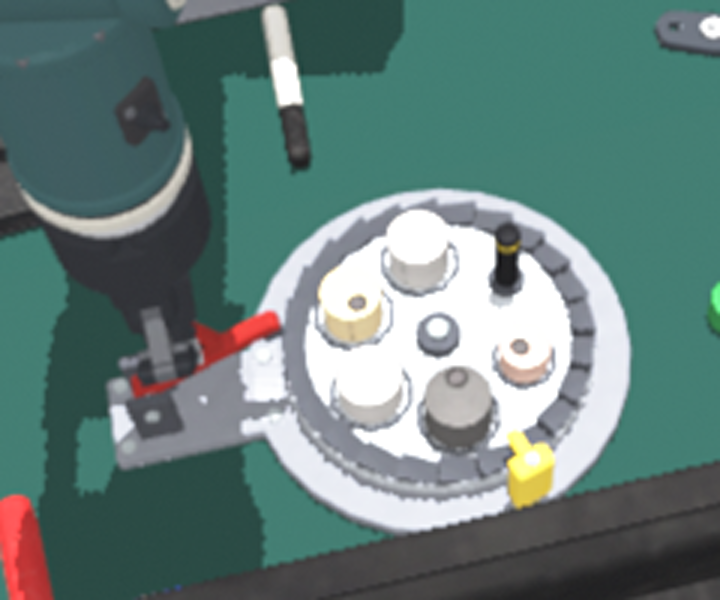

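The pawl is well up (roughly 0.6 rad) and the wheel hasn't moved. Release and move above the knob.

```bash
python3 -m handwheel '0 0 0 0;0 0 0 0;0 0 0 0;0 0 0 0;0 0 0 0;0 0 0 0' .5 >/dev/null
python3 -m handwheel '0 0 -.025 0;0 0 -.025 0;0 0 -.025 0;0 0 -.02 0;.032 -.0045 -.005 0;.032 -.0045 -.005 0;.032 -.0045 -.005 0;.032 -.0045 -.005 0;.032 -.0045 0 0;.032 -.0045 0 0;0 0 0 0;0 0 0 0'
python3 - <<'E'
from h import *
go(.537,.086,.064,-2)
cv2.imwrite("pics/wr3.png",eyes.capture("wrist")); cv2.imwrite("pics/s3.png",eyes.capture("scene"))
E
```

```text
t: 8.08
tcp_pos: [0.537, 0.0883, 0.1959]
ee_rot: [[0.029, 1.0, 0.001], [1.0, -0.029, -0.0], [-0.0, 0.001, -1.0]]
wrist_force: [-0.4, -0.4, -0.0]
gripper_width: 0.0429
grasp_force: 0.0
shift [-0.0022 -0.      0.1319] yaw -1.69 twist 0.005 t 8.08 tcp [0.537  0.0883 0.1959] w 0.0429 F [-0.4 -0.4 -0. ]
```

View pics/wr3.png

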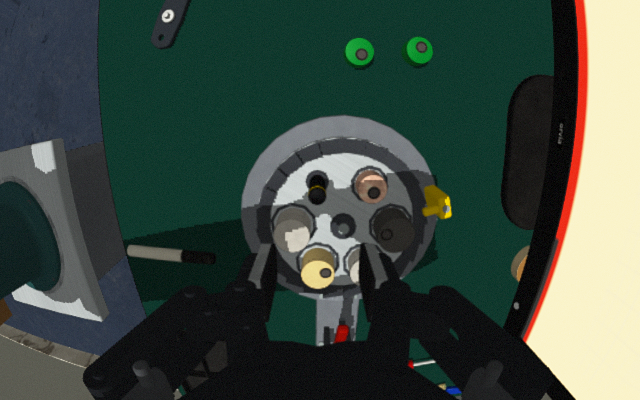

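The close view shows the knob top at about (317,197), copper at (370,184), the pointer's inner tip at about (425,205) and the hub at (343,227). The green look-alikes are off at (360,52) and (420,50).

```bash
python3 - <<'E'
from h import *
np.set_printoptions(precision=4,suppress=True)
k=cast("wrist",317,198,.086); c=cast("wrist",370,182,.05); p=cast("wrist",426,205,.06); h=cast("wrist",343,227,.035)
for n,x in zip("kcph",(k,c,p,h)): print(n,x)
ctr=np.array([.561,.036]); 
for x in(k,c,p): d=x[:2]-ctr; print(np.degrees(np.arctan2(d[1],d[0])),np.hypot(*d))
go(k[0],k[1],.064,-2)
E
```

```text
k [0.5367 0.0831 0.086 ]
c [0.5882 0.0863 0.05  ]
p [0.644  0.0641 0.06  ]
h [0.5627 0.0337 0.035 ]
117.3215274919209 0.05305076761524319
61.600743010001516 0.05718645991828272
18.69836778609112 0.0876315511374264
shift [-0.0032 -0.0005  0.1317] yaw -1.86 twist 0.002 t 8.18 tcp [0.5372 0.0864 0.1957] w 0.0422 F [-0.3  0.1  0.6]
```

```bash
python3 -m handwheel '-.002 0 .025 0;0 0 .025 0;0 0 .025 0;0 0 .025 0;0 0 .018 0;0 0 .012 0;0 0 0 0;0 0 0 0' >/dev/null
python3 -m handwheel '0 0 0 0;0 0 0 0;0 0 0 0;0 0 0 0;0 0 0 0;0 0 0 0' 0
python3 - <<'E'
from h import *
go(.537,.086,.064,-2); g=get_obs()["tcp_pos"][:2]; c=np.array([.561,.036]); r=g-c
for a in range(0,43,7):
    t=-np.radians(a); R=np.array([[np.cos(t),-np.sin(t)],[np.sin(t),np.cos(t)]]); d=R@r-r
    T=get_obs()["ee_rot"][:2,:2].T; print(a,(T@d).round(4))
E
```

```text
t: 9.35
tcp_pos: [0.5377, 0.0851, 0.0674]
ee_rot: [[0.033, 0.999, 0.002], [0.999, -0.033, 0.0], [0.0, 0.002, -1.0]]
wrist_force: [-3.9, 0.6, 5.4]
gripper_width: 0.0135
grasp_force: 58.6
shift [ 0.0009 -0.0008  0.0034] yaw -1.88 twist 0.002 t 9.35 tcp [0.5377 0.0851 0.0674] w 0.0135 F [-3.9  0.6  5.4]
0 [0. 0.]
7 [0.0027 0.0061]
14 [0.0046 0.0124]
21 [0.0057 0.019 ]
28 [0.006  0.0256]
35 [0.0055 0.0322]
42 [0.0042 0.0387]
```

```bash
python3 -m handwheel '.0014 .003 0 0;.0013 .0031 0 0;.001 .0031 0 0;.0009 .0032 0 0;.0006 .0033 0 0;.0005 .0033 0 0;.0002 .0033 0 0;.0001 .0033 0 0;-.0002 .0033 0 0;-.0003 .0033 0 0;-.0006 .0033 0 0;-.0007 .0032 0 0'
python3 -m handwheel '0 0 0 0;0 0 0 0;0 0 0 0;0 0 0 0'
python3 -m handwheel '0 0 0 0;0 0 0 0;0 0 0 0;0 0 0 0;0 0 0 0' .5 >/dev/null
python3 -m handwheel '0 0 -.02 0;0 0 -.03 0;0 0 -.03 0;0 0 -.03 0;.035 0 -.03 0;.035 0 0 0;.035 0 0 0;.035 -.01 0 0;0 -.03 0 0;0 -.03 0 0;0 0 0 0;0 0 0 0'
python3 - <<'E'
from h import *
T=eyes.capture("top");S=eyes.capture("scene")
cv2.imwrite("pics/end.png",np.hstack([cv2.resize(T[140:280,250:420],(400,329)),cv2.resize(S[150:310,185:380],(400,329))]))
E
```

```text
t: 10.35
tcp_pos: [0.5763, 0.0906, 0.0673]
ee_rot: [[0.033, 0.999, 0.002], [0.999, -0.033, 0.004], [0.004, 0.002, -1.0]]
wrist_force: [0.2, 13.2, 4.7]
gripper_width: 0.0135
grasp_force: 60.1
t: 10.68
tcp_pos: [0.5768, 0.0906, 0.0674]
ee_rot: [[0.035, 0.999, 0.003], [0.999, -0.035, 0.005], [0.005, 0.002, -1.0]]
wrist_force: [-1.2, 8.6, 3.2]
gripper_width: 0.0132
grasp_force: 59.9
t: 12.1
tcp_pos: [0.5091, 0.2267, 0.2025]
ee_rot: [[0.032, 1.0, -0.0], [1.0, -0.032, -0.0], [-0.0, -0.0, -1.0]]
wrist_force: [0.3, 0.6, 0.4]
gripper_width: 0.0427
grasp_force: 0.0
```

View pics/end.png

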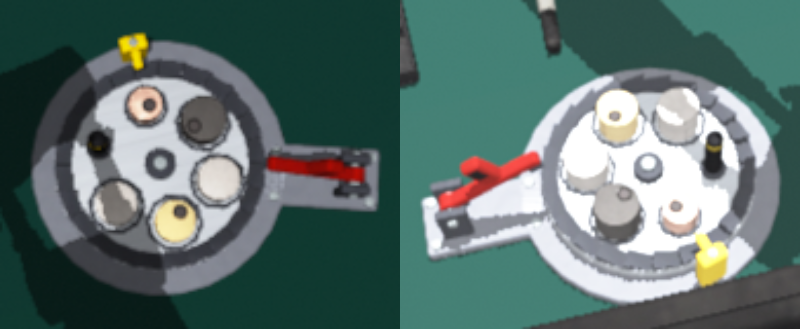

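The end picture shows copper at (145,104) in line with the hub (160,163) and the pointer (135,55), to within about 2°. The pawl is up, the samples are seated and the robot is clear.

```bash
python3 -c "from plant import order; print(order.sign_off())"
```

```text
the job is handed in; nothing more can be done
None
```

The job is handed in: the pawl is left lifted, and the carousel is turned back about 41° so the copper sample, still in its pocket, sits within about 2° of the pointer. The arm is clear at about 12 s; sign-off gave no verdict.

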